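# Swing out the tester's support brace and load a long bar

### The job

Swing the hinged support brace of the small bench hardness tester out from its folded position until it clicks into its end detent and stays there. Then take the long flat bar from its cradle and slide it lengthwise under the tester's head, between the anvil's guide cheeks, until its end meets the back stop, and set it down (not dropped) flat on the anvil and the brace's rest pad. Do not knock the indenter, and leave the other things on the bench where they are.

Things in the scene. Friction and masses are not known exactly. Their poses are not given: they have to be found in the camera images.
- tester: Small cream C-frame bench hardness tester, fixed, 345 mm tall. Origin at bench level under the middle of the back-stop face; +y points out of the open throat, z up (all 'tester x, y, z' below, in mm). Base x +-75, y -190 to 45, up to z 50; column x +-55, y -185 to -45. Loaded, the bar lies along tester y, its end at the stop: its middle is then at x 0, y 100, its underside at z 110.
- head (a point): Lower front edge of the overhanging cream head (tester x 0, y 50, z 205). The head covers x +-50, y -140 to 50, z 205 to 345; on its +x side a round black lamp housing, 64 diameter, reaches x 100 at y -30, z 275.
- stop (a point): Centre of the back stop's face at anvil level (tester x 0, y 0, z 110). Dark steel anvil plate: x +-32, y -15 to 75, top at z 110. On it two guide cheeks, z 110 to 118, y 0 to 75, leave a channel 36 wide centred on x 0, open at y 75; the back stop (x +-32, z 110 to 134) closes its inner end.
- indenter: Steel indenter nose pointing down from the head; origin is its lower tip, at tester x 0, y 25, z 160, i.e. 50 above the anvil (30 above the loaded bar). Diameter 12 at the tip to 38 higher up. Not to be touched.
- brace (a joint): Angle (rad) of the steel brace about its vertical hinge: 0 = folded, along the tester's -x; grows clockwise seen from above; 1.575 = end stop, along the tester's +y. Light friction (1 N at the grip): it stays where left. From about 1.15 a sprung detent resists (at most 5 N at the grip, near 1.2) up to a crest at 1.38; from about 1.45 it pulls itself to the stop and is held (seated: above 1.53).
- brace_hinge (a point): Point on the brace's vertical hinge axis (tester x 0, y 90), 85 above the bench.
- brace_grip (a point): Middle of the graspable part of the upright round grey plastic grip post at the brace's end: 20 diameter, 135 from the hinge axis; this point is at z 85, post top at z 104 (6 below the loaded bar's underside), free down to the brace's beam (22 wide, top at z 56). The post turns with the brace.
- brace_rest (a point): Centre of the rest pad's top, z 110, 88 from the hinge axis towards the grip; pad 24 along the brace, 20 across (narrower than the bar). With the brace seated it is at tester x 0, y 178.
- bar: Plain aluminium flat bar 200 long (its y), 30 wide (its x), 20 thick (z), about 0.32 kg; origin at the centre of its underside. The two ends are alike. At the start it lies on the cradle, underside at z 30.
- cradle: Fixed grey plastic cradle of the long bar; origin under its centre, long side along y. Foot 70 x 120, 8 high; two saddles 24 wide, 12 long at y +-30, up to z 30.
- short_bar: Bystander: aluminium bar 110 x 30 x 20, like the long one but short, on the bench.
- ref_block: Bystander: steel disc 64 diameter, 12 high.
- loupe: Bystander: aluminium stand loupe, 42 diameter, 46 high.
- paste_jar: Bystander: white jar 60 diameter, 65 high.
- puck: Bystander: reddish-brown resin-mounted specimen, 32 diameter, 22 high.
- driver: Bystander: screwdriver lying on the bench.
Not all that is in view belongs to the job. What is shaped like the bar but pink or yellow is not meant.

How it is judged (in metres and radians):
On the way, in this order (a step that is already met when the one before it is completed fails the run):
1. the brace is seated in its end detent (value of joint brace above 1.53 rad), for 0.3 s.
2. with the brace seated, the long bar lies in the anvil's channel under the head (value of joint brace above 1.53 rad and y of bar in the frame of tester below 0.106 m and z of bar in the frame of tester below 0.114 m and angle between the y axis of bar and the y axis of tester, either way round below 0.1 rad), for 0.2 s.
At the end, for the whole second after the job is handed in: The brace is seated (joint above 1.53 rad); the long bar lies flat (within 0.03 rad) and at rest on anvil and rest pad (underside within 4 mm of the anvil's top), in the channel (middle within 10 mm of the centre line, within 0.1 rad of straight), its end within 6 mm of the back stop (all of step 2 and y of bar in the frame of tester above 0.096 m and x of bar in the frame of tester between -0.01 and 0.01 m and z of bar in the frame of tester above 0.106 m and angle between bar's own z axis and vertical below 0.03 rad and linear speed of bar below 0.02 m/s); the robot touches nothing.
It fails at once if the bar or the robot knocks the indenter (over 2 N) (contact force between any of bar, the arm, the fingers and indenter above 2 N).
It fails at once if the bar is dropped (moves faster than 0.5 m/s while not in the fingers) (linear speed of bar above 0.5 m/s and contact force between bar and the fingers below 0.1 N).
It fails at once if a bystander is moved more than 30 mm (distance of any of short_bar, ref_block, loupe, paste_jar, puck, driver from where it was at the start of the episode above 0.03 m).
It also fails if it takes over 56 s, if anything falls off the work surface, if the arm or the gripper's body presses on something with over 40 N, if the wrist force passes 120 N, or if a joint passes its speed limit or range.

### The arm

A 6-joint arm with a two-finger parallel gripper is mounted at the origin on the work surface. World frame = base frame: x ahead of the robot, y to its left, z up, the work surface at z = 0. Lengths are in mm, angles in degrees, forces in N, time in s.
With the tool pointing down it reaches from about 300 to 850 mm from the base axis. Payload 4.2 kg.
Tool frame: the origin (TCP) lies at the very end of the fingers, on their centre line; the grasp point (between the pads) lies 19 mm behind it; z points along the fingers, y is the line along which they close (so a half turn about z gives the same grasp; the last joint's range is limited). The gripper opens to 91 mm and grips with 3 to 60 N. Pads are 32 mm wide; open, the fingers measure 118 mm over their backs; the gripper's body (76 mm by 178 mm) begins 60 mm behind the grasp point.
Start: joints at [-66.864, 18.312, 89.639, -0, 72.044, -1.146], TCP at [236.462, -524.149, 179.976] pointing down, gripper open.
Joint ranges: [-177.97, 177.97], [-48.28, 115.42], [12.27, 149.76], [-77.06, 257.06], [2.81, 150.46], [-146.56, 146.56]. Speed limits (degrees/s): [147.25, 147.25, 180, 180, 180, 180].

### API

Orientations are given as [roll, pitch, yaw] about the fixed x, y, z axes, in that order (R = Rz(yaw) Ry(pitch) Rx(roll)).
In Python, from workcell import env, grab_frame gives the robot as it stands. The module is installed in compiled form; this text tells all that it offers.
- The arm moves only by the tool move_arm, never from a script. Its argument "plan" is a list of rows, each an object of numbers: "tx", "ty", "tz": the shift along the tool's x, y, z in cm; "wx", "wy", "wz": the turn, a rotation vector about the tool's x, y, z in rad. In form: [{"tx": .., "ty": .., "tz": .., "wx": .., "wy": .., "wz": ..}, ...]. A call has 1 to 12 rows; each row shifts and turns the commanded pose from where the row before left it, along the tool's axes as they then stand; what a row does not reach is not made up. A row lasts 1/12 s, in which the tool goes at most 41.7 mm and 7.16 degrees, less where a joint would pass 70% of its speed; a pose out of reach is approached as far as the arm can. A call is refused whole if a number of a shift passes 4.17 or a number of a turn 0.125, either way. A call with a gripper value outside its range is refused whole. "gripper" is the finger opening in cm, from 0 to 9.12, set as the call begins (left out, the last holds). The fingers move at their own pace and stop on an object; "force" is the grip in N (left out, the last holds). Time passes only in rows, so rows that do not move let the fingers close. It gives the time, the measured TCP pose, the force, the opening and the grip force at its end, in the units of the state.
- env.state(): the state, without advancing time (a new reading comes with each control period).
- grab_frame(name): name is "scene" or "side" or "wrist"; returns a dict with "color" (384x512x3 uint8, red, green, blue), "vfov" (degrees; the focal length in pixels is half the picture's height over the tangent of half this angle, whatever the lens; pixels are square), "cx", "cy" (the principal point, pixels), "view" (4x4, takes a point from world to camera coordinates). Camera axes: x right, y up, looking along -z (the intrinsics and any distortion apply to the point x, -y, -z); pixel columns grow to the right and rows downward; lengths in mm; the calibration is good to about 2 mm. A picture is of the moment at which its call begins. There is no depth.
- env.job_done(): hands the job in; it is judged then, once.
The state is a dict: "time_s": time; "qpos": joint angles; "qvel": joint speeds; "effort": joint torques, N m; "ee_pos": TCP position; "ee_rot": TCP orientation; "force": force on the tool from outside, world axes, zero at the start; "torque": the same for the moment, N m; "gripper_width": finger opening in mm; "gripper_force": force on a finger pad.
Only numpy, scipy, OpenCV 4.12 (cv2) and the standard library are available. Lean on these libraries where they do the work, as an engineer would, in place of code of your own. Each camera call takes 0.05 s, during which the arm holds its last target. There are 200 camera calls.

## Working session

There is one attempt and no reset: what is moved stays moved. The work goes in short steps, Python scripts to look and compute and a tool call to move; the robot and the scene stay as the last step left them, time stands still between calls to the robot, and variables do not carry over. Pictures are saved under pics/ and viewed, at most 10 in all, crops included, and the job is handed in when it is done.

Besides the shell and the picture viewer there is one more tool, called after "Request:" as name(argument=value, ...) on one line, values as JSON. move_arm: Moves the arm, as the interface text tells. Its arguments: {"type":"object","properties":{"plan":{"type":"array","items":{"type":"object","properties":{"tx":{"type":"number"},"ty":{"type":"number"},"tz":{"type":"number"},"wx":{"type":"number"},"wy":{"type":"number"},"wz":{"type":"number"}}}},"gripper":{"type":"number"},"force":{"type":"number"}},"required":["plan"]}

```bash
mkdir -p pics; python3 - <<'E'
from workcell import env, grab_frame
import cv2,pickle
s=env.state(); print(s)
F={}
for n in ("scene","side","wrist"):
    f=grab_frame(n); F[n]=f
    print(n,f["vfov"],f["cx"],f["cy"],f.keys(),f["view"].round(3).tolist() if hasattr(f["view"],'round') else f["view"])
    cv2.imwrite(f"pics/{n}0.png",cv2.resize(f["color"][:,:,::-1],(768,576),interpolation=cv2.INTER_CUBIC))
pickle.dump(F,open("F0.pkl","wb"))
E
```

```text
{'time_s': 0.0, 'qpos': array([-6.68644722e+01,  1.83508259e+01,  8.97071200e+01, -1.19040406e-04,
        7.20427796e+01, -1.14721500e+00]), 'qvel': array([ 0.03825172, -0.00074011, -0.05221871, -0.08394325,  0.06241903,
        0.0190343 ]), 'effort': array([ 1.41969871e-03, -4.12458622e+01, -2.31973171e+01,  7.27877906e-02,
        4.56800626e-02, -1.73515655e-04]), 'ee_pos': array([ 236.2281907, -523.6118916,  179.123662 ]), 'ee_rot': array([-1.79899292e+02, -1.90350585e-03,  2.42827779e+01]), 'force': array([-0.3204118 , -0.01777512,  0.23663378]), 'torque': array([-0.01621982, -0.01064729, -0.02194145]), 'gripper_force': 0.0, 'gripper_width': 90.87548833480034}
scene 56.27194228746099 256.27188789694793 194.8521184908875 dict_keys(['color', 'vfov', 'cx', 'cy', 'view']) [[-0.184, 0.983, 0.012, -5.126], [-0.675, -0.135, 0.725, 242.498], [0.714, 0.126, 0.689, -1604.945], [0.0, 0.0, 0.0, 1.0]]
side 43.38035551735524 256.64098726210887 187.86810638009703 dict_keys(['color', 'vfov', 'cx', 'cy', 'view']) [[-0.975, -0.22, 0.009, 505.448], [0.16, -0.681, 0.715, -140.223], [-0.151, 0.699, 0.699, -1429.27], [0.0, 0.0, 0.0, 1.0]]
wrist 63.58722654510628 254.1763483244382 195.4848978880748 dict_keys(['color', 'vfov', 'cx', 'cy', 'view']) [[0.411, -0.912, -0.0, -574.285], [0.878, 0.396, -0.269, 30.106], [0.246, 0.11, 0.963, -390.999], [0.0, 0.0, 0.0, 1.0]]
```

View pics/scene0.png

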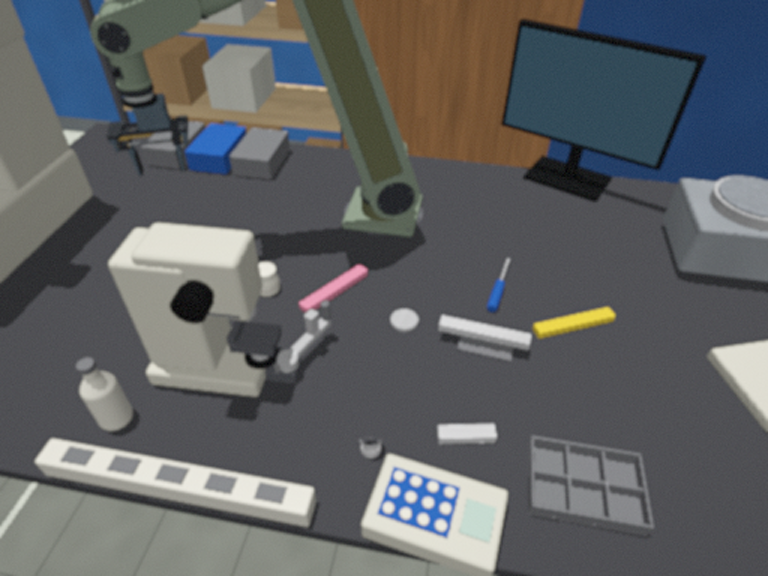

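View pics/side0.png

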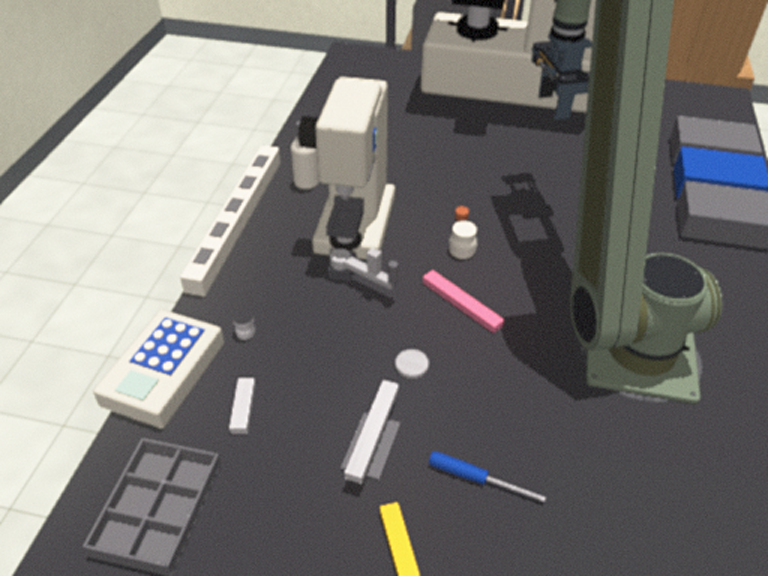

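```bash
cat > h.py <<'E'
import numpy as np, cv2, pickle
def proj(f,P):
    P=np.atleast_2d(P).astype(float); V=np.array(f["view"]); c=P@V[:3,:3].T+V[:3,3]
    F=192/np.tan(np.radians(f["vfov"]/2))
    return np.c_[f["cx"]+F*c[:,0]/-c[:,2], f["cy"]-F*c[:,1]/-c[:,2]]
def crop(f,x0,y0,w,h,s,step=10):
    im=cv2.resize(np.ascontiguousarray(f["color"][y0:y0+h,x0:x0+w,::-1]),(w*s,h*s),interpolation=cv2.INTER_CUBIC)
    for x in range(-(-x0//step)*step,x0+w,step):
        cv2.line(im,((x-x0)*s,0),((x-x0)*s,8),(0,255,255),1); cv2.putText(im,str(x),((x-x0)*s+1,18),0,.35,(0,255,255),1)
    for y in range(-(-y0//step)*step,y0+h,step):
        cv2.line(im,(0,(y-y0)*s),(8,(y-y0)*s),(0,255,255),1); cv2.putText(im,str(y),(9,(y-y0)*s+4),0,.35,(0,255,255),1)
    return im
def T(p,L):  # pose (x,y,yaw rad) , local points
    L=np.atleast_2d(L).astype(float); c,s=np.cos(p[2]),np.sin(p[2])
    return np.c_[p[0]+c*L[:,0]-s*L[:,1], p[1]+s*L[:,0]+c*L[:,1], L[:,2]]
E
python3 - <<'E'
from h import *
F=pickle.load(open("F0.pkl","rb"))
print(proj(F["scene"],[236.2,-523.6,179]),proj(F["side"],[236.2,-523.6,179]),proj(F["scene"],[0,0,0]),proj(F["side"],[0,0,0]))
cv2.imwrite("pics/c1.png",crop(F["scene"],70,145,160,120,5))
a=crop(F["side"],190,45,80,150,4)[:600]
b=crop(F["scene"],285,200,75,50,6)[:300]; c=crop(F["side"],222,248,60,84,5)
o=np.zeros((600,800,3),np.uint8); o[:600,:320]=a; o[:300,330:330+450]=b[:300,:450]
o[300:600,330:330+215]=cv2.resize(c,None,fx=300/420,fy=300/420,interpolation=cv2.INTER_AREA)[:300,:215] 
d=crop(F["side"],222,248,60,84,5); 
cv2.imwrite("pics/c2.png",o)
E
```

```text
[[110.14747657 121.01686205]] [[367.5275886   79.79434454]] [[255.12514042 140.60293151]] [[427.34866644 235.2265465 ]]Traceback (most recent call last):
  File "<stdin>", line 8, in <module>
ValueError: could not broadcast input array from shape (300,214,3) into shape (300,215,3)
```

View pics/c1.png

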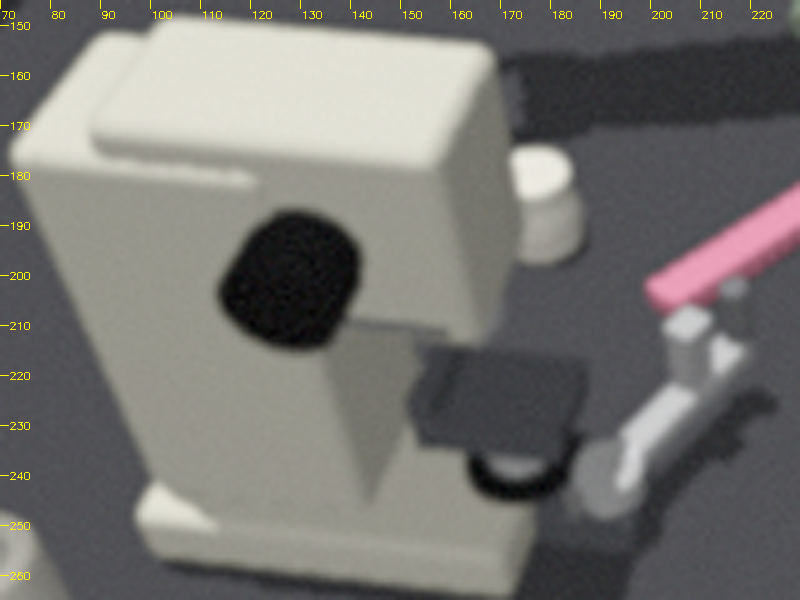

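```bash
python3 - <<'E'
from h import *
F=pickle.load(open("F0.pkl","rb"))
a=crop(F["side"],190,45,80,150,4)
b=crop(F["scene"],285,200,75,50,6); c=crop(F["side"],222,248,56,84,5)[:300]
c=crop(F["side"],222,250,60,75,4)
o=np.zeros((600,800,3),np.uint8); o[:600,:320]=a; o[:300,330:780]=b; o[300:600,330:570]=c
cv2.imwrite("pics/c2.png",o)
E
```

```text
(no output)
```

View pics/c2.png

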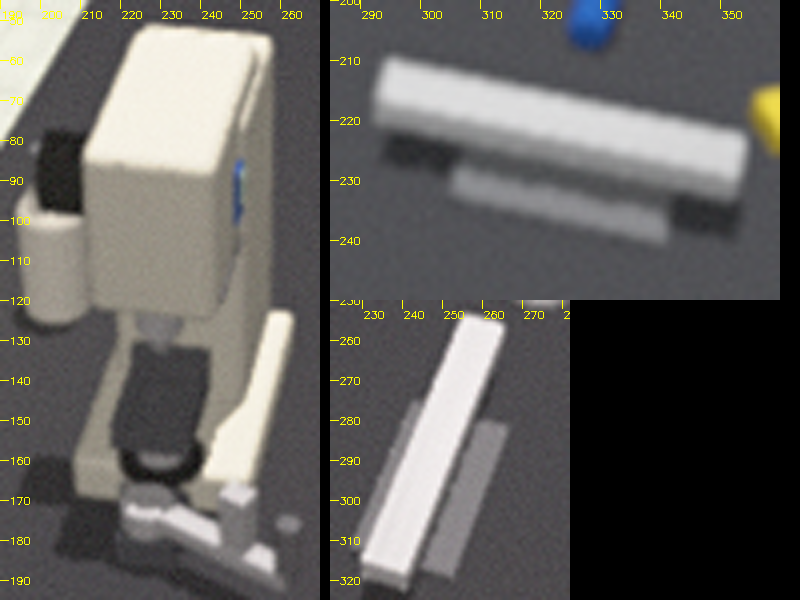

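```bash
cat > fit.py <<'E'
from h import *
from scipy.optimize import least_squares
F=pickle.load(open("F0.pkl","rb"))
def pr(n,P,k):
    f=F[n]; u=proj(f,P); fl=192/np.tan(np.radians(f["vfov"]/2)); d=(u-[f["cx"],f["cy"]])/fl
    return [f["cx"],f["cy"]]+fl*d*(1+k*(d**2).sum(1,keepdims=True))
t=[("scene",[-32,75,118],(187,217)),("scene",[75,45,0],(172,264.4)),("scene",[75,45,50],(173,254)),("scene",[75,-190,0],(103,257.4)),("scene",[75,-190,50],(97.5,247)),
("scene",[50,50,345],(158,178)),("scene",[-50,50,345],(168,154.6)),("scene",[50,50,205],(159.4,212)),
("side",[50,50,345],(211.2,83.8)),("side",[-50,50,345],(245,87.5)),("side",[50,50,205],(212.5,121.2)),("side",[-50,50,205],(243,124.5)),
("side",[32,75,118],(218.2,155)),("side",[-32,75,118],(239.2,158.7)),("side",[75,45,0],(208.7,167.5)),("side",[-75,-190,50],(262.5,123.7)),
("scene",[-88,90,110],(208,208.6)),("side",[-88,90,110],(249.5,168)),("scene",[-135,90,104],(216.8,202.2)),("side",[-135,90,104],(262.2,175.5))]
b=[("scene",[-15,-100,50],(295,209.5)),("scene",[-15,100,50],(354.5,221.7)),("scene",[15,-100,50],(292.8,217.2)),("scene",[15,100,50],(353,229.2)),("scene",[15,-100,30],(292.8,220.8)),("scene",[15,100,30],(352.5,233)),
("side",[15,-100,50],(254.5,253.8)),("side",[-15,-100,50],(265.7,256.2)),("side",[15,100,50],(230,315.8)),("side",[-15,100,50],(241.2,319.2))]
def res(p,dist=1):
    r=[]
    ks={"scene":p[6]*dist,"side":p[7]*dist}
    for L,q in ((t,p[:3]),(b,p[3:6])):
        r+=[(pr(n,T(q,l),ks[n])[0]-u) for n,l,u in L]
    return np.array(r)
for dist in (0,1):
    s=least_squares(lambda p:res(p,dist).ravel()/1.,[600,-300,0,600,100,0,0,0],loss="soft_l1",x_scale=[100,100,.1,100,100,.1,.1,.1])
    print(s.cost,s.x.round(3)); 
    print(res(s.x,dist).round(1).tolist())
np.save("p.npy",s.x)
E
python3 fit.py
```

```text
92.74335634532478 [ 6.38029e+02 -1.68888e+02  8.00000e-03  4.68177e+02  3.20687e+02
 -8.40000e-02  0.00000e+00  0.00000e+00]
[[1.7, -0.0], [1.1, 2.2], [-2.4, 2.8], [-0.7, -2.2], [0.2, -1.7], [-0.1, -1.0], [3.8, -1.5], [7.5, 3.6], [-2.4, -0.2], [-2.0, 0.4], [-0.9, 2.1], [0.5, 3.3], [-1.7, -3.8], [-2.9, -4.6], [-0.4, 3.2], [3.7, -0.1], [-9.1, -1.9], [3.3, -6.2], [-13.6, -4.2], [5.5, -10.0], [-0.0, 0.5], [-0.0, 0.3], [0.5, -1.0], [0.8, -0.6], [-0.0, -0.6], [0.1, -0.4], [0.1, -0.4], [-0.5, -0.1], [-0.4, -0.2], [0.1, -0.3]]
92.72730653661536 [ 6.38008e+02 -1.68840e+02  8.00000e-03  4.68194e+02  3.20571e+02
 -8.40000e-02 -0.00000e+00  1.40000e-02]
[[1.7, -0.0], [1.1, 2.2], [-2.3, 2.8], [-0.7, -2.2], [0.2, -1.7], [-0.0, -1.0], [3.8, -1.5], [7.6, 3.6], [-2.4, -0.3], [-2.0, 0.4], [-0.9, 2.1], [0.5, 3.3], [-1.7, -3.8], [-2.9, -4.6], [-0.4, 3.2], [3.7, -0.1], [-9.1, -1.9], [3.3, -6.2], [-13.5, -4.2], [5.5, -10.0], [-0.0, 0.5], [-0.1, 0.3], [0.5, -1.0], [0.7, -0.6], [-0.0, -0.6], [0.0, -0.4], [0.1, -0.5], [-0.5, -0.1], [-0.4, -0.2], [0.1, -0.2]]
```

```bash
cat > e.py <<'E'
import re
s=open("fit.py").read()
i=s.index('("scene",[-88'); j=s.index("]\nb=[")
s=s[:i].rstrip()+s[j:]
s=s.replace('("scene",[50,50,205],(159.4,212))','("scene",[50,50,205],(166,213.5))')
s+='''
bp=[("scene",88,110,(208,208.6)),("side",88,110,(249.5,168)),("scene",135,104,(216.8,202.2)),("side",135,104,(262.2,175.5))]
g=lambda a:np.array([pr(n,T(s.x[:3],[-r*np.cos(a),90+r*np.sin(a),z]),0)[0]-u for n,r,z,u in bp])
q=least_squares(lambda a:g(a[0]).ravel(),[.2]); print(q.x,g(q.x[0]).round(1).tolist())
'''
open("fit.py","w").write(s)
E
python3 e.py; python3 fit.py
```

```text
30.562265738898635 [ 6.37054e+02 -1.72530e+02  5.60000e-02  4.68177e+02  3.20687e+02
 -8.40000e-02  0.00000e+00  0.00000e+00]
[[0.5, -1.3], [1.4, 1.3], [-2.0, 1.9], [-1.9, -0.2], [-1.1, 0.4], [-0.1, -2.0], [2.1, -2.5], [0.9, 1.2], [-1.1, -0.3], [-0.4, -0.6], [0.3, 2.0], [2.0, 2.2], [-0.1, -4.0], [-1.1, -5.4], [0.5, 3.3], [1.9, -1.6], [-0.0, 0.5], [-0.0, 0.3], [0.5, -1.0], [0.8, -0.6], [-0.0, -0.6], [0.1, -0.4], [0.1, -0.4], [-0.5, -0.1], [-0.4, -0.2], [0.1, -0.3]]
27.585372640965687 [ 6.38847e+02 -1.75318e+02  7.10000e-02  4.68235e+02  3.21752e+02
 -8.40000e-02 -8.00000e-02 -5.40000e-02]
[[-0.4, -1.4], [1.4, 1.0], [-2.1, 1.7], [-0.3, -0.2], [0.6, 0.5], [-0.4, -1.7], [1.2, -2.2], [0.5, 1.2], [-1.1, -0.5], [-0.4, -1.1], [0.3, 1.6], [2.0, 1.5], [-0.1, -4.5], [-1.0, -6.1], [0.4, 3.0], [0.8, -2.3], [0.3, 0.5], [-0.3, 0.2], [0.8, -1.0], [0.5, -0.7], [0.3, -0.6], [-0.2, -0.6], [-0.0, -0.2], [-0.7, 0.1], [-0.4, -0.4], [0.0, -0.4]]
[0.48911299] [[-0.3, 0.0], [0.2, -0.0], [0.4, -0.7], [-0.1, 0.3]]
```

```bash
cat > fit2.py <<'E'
import io,contextlib
with contextlib.redirect_stdout(io.StringIO()):
    from fit import *
t2=[x for x in t if not (x[0]=="side" and x[1][2]==118)]
def R(p):
    r=[(pr(n,T(p,l),0)[0]-u)*.5 for n,l,u in t2]
    r+=[pr(n,T(p[:3],[-q*np.cos(p[3]),90+q*np.sin(p[3]),z]),0)[0]-u for n,q,z,u in bp]
    return np.array(r)
z=least_squares(lambda p:R(p).ravel(),[638,-172,.06,.49],loss="soft_l1",x_scale=[100,100,.1,.1])
print(z.x.round(3),R(z.x).round(1).tolist())
J=z.jac; print(np.sqrt(np.diag(np.linalg.inv(J.T@J))).round(3))
p=z.x
def post(a): return T(p[:3],[-135*np.cos(a),90+135*np.sin(a),85])[0]
for a in (p[3],1.2,1.575): print(a.round(2) if hasattr(a,'round') else a,post(a).round(1),np.degrees(p[2]-a).round(1))
print("disc",proj(F["scene"],T(p[:3],[0,90,56])),proj(F["side"],T(p[:3],[0,90,56])))
np.save("tp.npy",p)
E
python3 fit2.py
```

```text
[ 6.38244e+02 -1.73155e+02  5.00000e-02  4.46000e-01] [[0.1, -0.5], [0.5, 0.8], [-1.3, 1.1], [-1.1, -0.1], [-0.7, 0.2], [-0.3, -0.8], [0.9, -1.1], [0.2, 0.8], [-0.7, -0.3], [-0.4, -0.4], [-0.0, 0.9], [0.8, 1.0], [0.1, 1.5], [0.9, -0.8], [-0.2, 0.2], [0.0, 0.0], [0.2, -0.7], [-0.1, 0.1]]
[1.757 2.361 0.018 0.039]
0.45 [509.1 -31.2  85. ] -22.7
1.2 [578.5  39.9  85. ] -65.9
1.575 [627.5  51.6  85. ] -87.4
disc [[191.46062685 237.50930989]] [[227.29160912 169.77058446]]
```

Request:
move_arm(plan=[{"tx": 2.66,"ty": -1.98},{"tx": 2.66,"ty": -1.98},{"tx": 2.66,"ty": -1.98},{"tx": 2.66,"ty": -1.98},{"tx": 2.66,"ty": -1.98},{"tx": 2.66,"ty": -1.98},{"tx": 2.66,"ty": -1.98},{"tx": 2.66,"ty": -1.98},{"tx": 2.66,"ty": -1.98},{"tx": 2.66,"ty": -1.98},{"tx": 2.66,"ty": -1.98},{"tx": 2.66,"ty": -1.98}])

```text
schema error: expected keys tx, ty, tz, wx, wy, wz
```

Request:
move_arm(plan=[{"tx": 2.66,"ty": -1.98},{"tx": 2.66,"ty": -1.98},{"tx": 2.66,"ty": -1.98},{"tx": 2.66,"ty": -1.98},{"tx": 2.66,"ty": -1.98},{"wz": -0.122},{"wz": -0.122},{"wz": -0.122},{"wz": -0.122},{"wz": -0.122},{"wz": -0.122},{"wz": -0.122}])

```text
schema error: expected keys tx, ty, tz, wx, wy, wz
```

Request:
move_arm(plan=[{"wz": -0.122},{"wz": -0.122},{"wz": -0.122},{"wz": -0.122},{"wz": -0.122},{"wz": -0.122},{"wz": -0.122},{"wz": -0.122},{"wz": -0.122},{"wz": -0.122},{"wz": -0.122},{"wz": -0.122}])

```text
schema error: expected keys tx, ty, tz, wx, wy, wz
```

```bash
cat >> h.py <<'E'
def save(n):
    from workcell import env, grab_frame
    fs={k:grab_frame(k) for k in ("scene","side","wrist")}; fs["s"]=env.state(); pickle.dump(fs,open(n,"wb")); return fs
E
python3 - <<'E'
from h import *
F=save("F1.pkl"); s=F["s"]; print(s["ee_pos"],s["ee_rot"],s["qpos"])
cv2.imwrite("pics/w1.png",crop(F["wrist"],0,0,512,384,1,40)) 
cv2.imwrite("pics/w1.png",cv2.resize(F["wrist"]["color"][:,:,::-1],(768,576)))
p=np.load("tp.npy");a=p[3]
print("post",T(p[:3],[-135*np.cos(a),90+135*np.sin(a),104]),proj(F["wrist"],T(p[:3],[-135*np.cos(a),90+135*np.sin(a),104])),proj(F["wrist"],T(p[:3],[-88*np.cos(a),90+88*np.sin(a),110])))
E
```

```text
[ 236.38489993 -524.00373158  179.69892857] [-1.79971721e+02  1.16452848e-04  2.42796207e+01] [-6.68650888e+01  1.83262605e+01  8.96585878e+01 -7.16268973e-04
  7.20434229e+01 -1.14448851e+00]
post [[509.14619937 -31.2258414  104.        ]] [[-361.98145756 -603.426433  ]] [[-350.57910746 -736.26900721]]
```

View pics/w1.png

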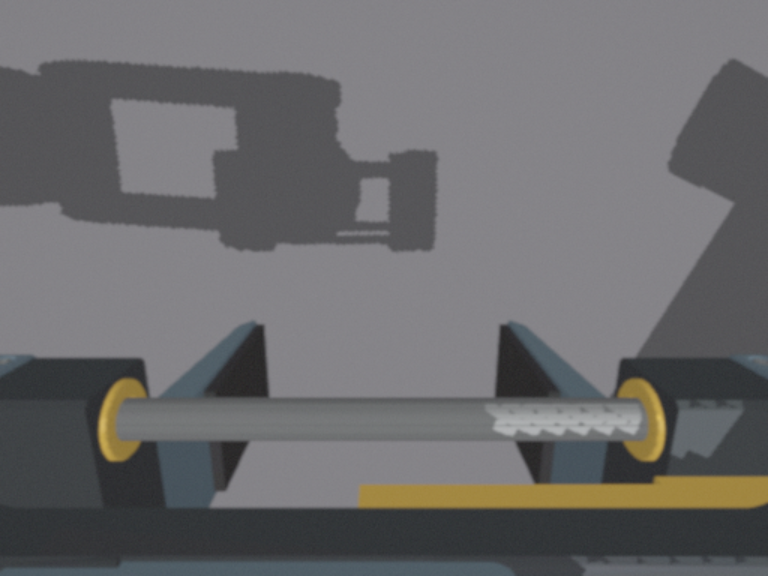

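The moves were refused because every key is required, so the wrist picture shows only the fingers (tips near (170,215) and (335,215) in original pixels) over bare bench. I'll resend the moves in full.

Request:
move_arm(plan=[{"tx": 2.66,"ty": -1.98,"tz": 0,"wx": 0,"wy": 0,"wz": 0},{"tx": 2.66,"ty": -1.98,"tz": 0,"wx": 0,"wy": 0,"wz": 0},{"tx": 2.66,"ty": -1.98,"tz": 0,"wx": 0,"wy": 0,"wz": 0},{"tx": 2.66,"ty": -1.98,"tz": 0,"wx": 0,"wy": 0,"wz": 0},{"tx": 2.66,"ty": -1.98,"tz": 0,"wx": 0,"wy": 0,"wz": 0},{"tx": 2.66,"ty": -1.98,"tz": 0,"wx": 0,"wy": 0,"wz": 0},{"tx": 2.66,"ty": -1.98,"tz": 0,"wx": 0,"wy": 0,"wz": 0},{"tx": 2.66,"ty": -1.98,"tz": 0,"wx": 0,"wy": 0,"wz": 0},{"tx": 2.66,"ty": -1.98,"tz": 0,"wx": 0,"wy": 0,"wz": 0},{"tx": 2.66,"ty": -1.98,"tz": 0,"wx": 0,"wy": 0,"wz": 0},{"tx": 2.66,"ty": -1.98,"tz": 0,"wx": 0,"wy": 0,"wz": 0},{"tx": 2.66,"ty": -1.98,"tz": 0,"wx": 0,"wy": 0,"wz": 0}])

```text
time_s: 1.3
ee_pos: [430.2, -174.8, 180.1]
ee_rot: [180.0, -0.0, 24.3]
force: [-0.2, -0.2, 0.5]
gripper_width: 91.5
gripper_force: 0.0
```

Request:
move_arm(plan=[{"tx": 2.66,"ty": -1.98,"tz": 0,"wx": 0,"wy": 0,"wz": 0},{"tx": 2.66,"ty": -1.98,"tz": 0,"wx": 0,"wy": 0,"wz": 0},{"tx": 2.66,"ty": -1.98,"tz": 0,"wx": 0,"wy": 0,"wz": 0},{"tx": 2.66,"ty": -1.98,"tz": 0,"wx": 0,"wy": 0,"wz": 0},{"tx": 2.66,"ty": -1.98,"tz": 0,"wx": 0,"wy": 0,"wz": 0},{"tx": 0,"ty": 0,"tz": 0,"wx": 0,"wy": 0,"wz": -0.122},{"tx": 0,"ty": 0,"tz": 0,"wx": 0,"wy": 0,"wz": -0.122},{"tx": 0,"ty": 0,"tz": 0,"wx": 0,"wy": 0,"wz": -0.122},{"tx": 0,"ty": 0,"tz": 0,"wx": 0,"wy": 0,"wz": -0.122},{"tx": 0,"ty": 0,"tz": 0,"wx": 0,"wy": 0,"wz": -0.122},{"tx": 0,"ty": 0,"tz": 0,"wx": 0,"wy": 0,"wz": -0.122},{"tx": 0,"ty": 0,"tz": 0,"wx": 0,"wy": 0,"wz": -0.122}])

```text
time_s: 2.3
ee_pos: [510.2, -31.3, 179.9]
ee_rot: [-180.0, 0.0, 73.6]
force: [0.5, 0.1, 0.1]
gripper_width: 91.0
gripper_force: 0.0
```

Request:
move_arm(plan=[{"tx": 0,"ty": 0,"tz": 0,"wx": 0,"wy": 0,"wz": -0.122},{"tx": 0,"ty": 0,"tz": 0,"wx": 0,"wy": 0,"wz": -0.122},{"tx": 0,"ty": 0,"tz": 0,"wx": 0,"wy": 0,"wz": -0.122},{"tx": 0,"ty": 0,"tz": 0,"wx": 0,"wy": 0,"wz": -0.122},{"tx": 0,"ty": 0,"tz": 0,"wx": 0,"wy": 0,"wz": -0.122},{"tx": 0,"ty": 0,"tz": 0,"wx": 0,"wy": 0,"wz": -0.122},{"tx": 0,"ty": 0,"tz": 0,"wx": 0,"wy": 0,"wz": -0.122},{"tx": 0,"ty": 0,"tz": 0,"wx": 0,"wy": 0,"wz": -0.122},{"tx": 0,"ty": 0,"tz": 0,"wx": 0,"wy": 0,"wz": -0.122},{"tx": 0,"ty": 0,"tz": 0,"wx": 0,"wy": 0,"wz": -0.122},{"tx": 0,"ty": 0,"tz": 0,"wx": 0,"wy": 0,"wz": -0.122},{"tx": 0,"ty": 0,"tz": 0,"wx": 0,"wy": 0,"wz": -0.122}])

```text
time_s: 3.3
ee_pos: [510.2, -31.4, 179.9]
ee_rot: [-180.0, -0.0, 157.4]
force: [-0.7, -0.0, 0.8]
gripper_width: 91.5
gripper_force: 0.0
```

```bash
python3 - <<'E'
from h import *
F=save("F1.pkl"); s=F["s"]; print(s["ee_pos"],s["ee_rot"],s["qpos"])
cv2.imwrite("pics/w2.png",cv2.resize(F["wrist"]["color"][:,:,::-1],(768,576)))
p=np.load("tp.npy");a=p[3]
for nm in("wrist","scene"): print(nm,proj(F[nm],T(p[:3],[[-135*np.cos(a),90+135*np.sin(a),104],[-88*np.cos(a),90+88*np.sin(a),110]])))
E
```

```text
[510.22033407 -31.34593751 179.9432463 ] [-1.79999388e+02  3.52807255e-03  1.56923076e+02] [-4.80347298e+00  1.25593776e+01  9.77446250e+01 -1.79947061e-03
  6.96928393e+01 -7.17259248e+01]
wrist [[253.61688409 191.63623272]
 [253.83270817 240.44947755]]
scene [[217.02217122 201.48390243]
 [207.79788826 208.75186985]]
```

View pics/w2.png

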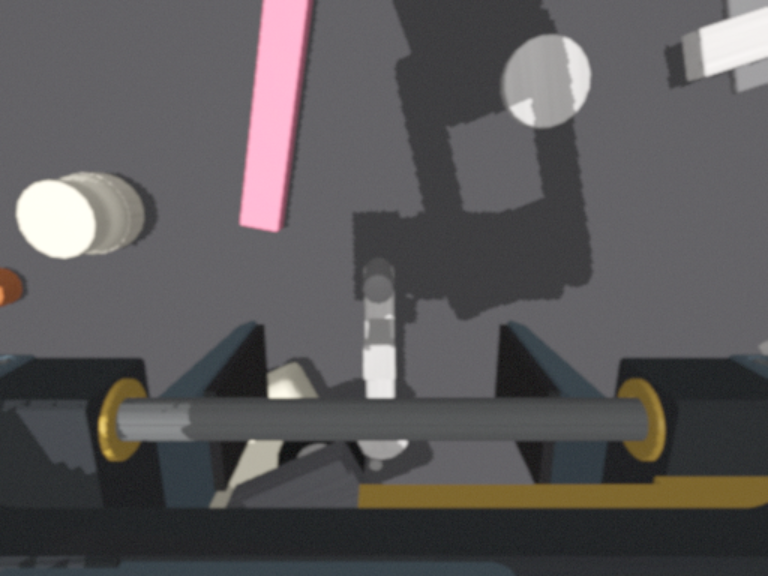

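The wrist picture shows the post top at (251,192), against a prediction of (254,192). The rest-pad top is at (253,241) and the pink decoy is clear of both. I'll descend and grip the post.

Request:
move_arm(plan=[{"tx": 0,"ty": 0,"tz": 2.28,"wx": 0,"wy": 0,"wz": 0},{"tx": 0,"ty": 0,"tz": 2.28,"wx": 0,"wy": 0,"wz": 0},{"tx": 0,"ty": 0,"tz": 2.28,"wx": 0,"wy": 0,"wz": 0},{"tx": 0,"ty": 0,"tz": 2.28,"wx": 0,"wy": 0,"wz": 0},{"tx": 0,"ty": 0,"tz": 2.28,"wx": 0,"wy": 0,"wz": 0},{"tx": 0,"ty": 0,"tz": 0,"wx": 0,"wy": 0,"wz": 0}])

```text
time_s: 3.95
ee_pos: [506.7, -31.1, 62.1]
ee_rot: [-179.8, -0.5, 156.9]
force: [-1.5, 0.0, -0.0]
gripper_width: 91.2
gripper_force: 0.0
```

Request:
move_arm(plan=[{"tx": 0,"ty": 0,"tz": 0,"wx": 0,"wy": 0,"wz": 0},{"tx": 0,"ty": 0,"tz": 0,"wx": 0,"wy": 0,"wz": 0},{"tx": 0,"ty": 0,"tz": 0,"wx": 0,"wy": 0,"wz": 0},{"tx": 0,"ty": 0,"tz": 0,"wx": 0,"wy": 0,"wz": 0},{"tx": 0,"ty": 0,"tz": 0,"wx": 0,"wy": 0,"wz": 0},{"tx": 0,"ty": 0,"tz": 0,"wx": 0,"wy": 0,"wz": 0},{"tx": 0,"ty": 0,"tz": 0,"wx": 0,"wy": 0,"wz": 0},{"tx": 0,"ty": 0,"tz": 0,"wx": 0,"wy": 0,"wz": 0}], gripper=1.5, force=15)

```text
time_s: 4.62
ee_pos: [510.3, -31.4, 66.2]
ee_rot: [180.0, 0.0, 157.1]
force: [-0.4, 0.6, -0.7]
gripper_width: 40.8
gripper_force: 0.0
```

Request:
move_arm(plan=[{"tx": 0,"ty": 0,"tz": 0,"wx": 0,"wy": 0,"wz": 0},{"tx": 0,"ty": 0,"tz": 0,"wx": 0,"wy": 0,"wz": 0},{"tx": 0,"ty": 0,"tz": 0,"wx": 0,"wy": 0,"wz": 0},{"tx": 0,"ty": 0,"tz": 0,"wx": 0,"wy": 0,"wz": 0},{"tx": 0,"ty": 0,"tz": 0,"wx": 0,"wy": 0,"wz": 0}])

```text
time_s: 5.03
ee_pos: [510.0, -31.5, 65.9]
ee_rot: [-180.0, -0.0, 157.1]
force: [-0.5, -0.4, -0.6]
gripper_width: 18.7
gripper_force: 15.0
```

Request:
move_arm(plan=[{"tx": -0.05,"ty": 1.21,"tz": 0,"wx": 0,"wy": 0,"wz": 0.09},{"tx": -0.05,"ty": 1.21,"tz": 0,"wx": 0,"wy": 0,"wz": 0.09},{"tx": -0.05,"ty": 1.21,"tz": 0,"wx": 0,"wy": 0,"wz": 0.09},{"tx": 0,"ty": 0,"tz": 0,"wx": 0,"wy": 0,"wz": 0},{"tx": 0,"ty": 0,"tz": 0,"wx": 0,"wy": 0,"wz": 0}])

```text
time_s: 5.45
ee_pos: [528.9, 0.2, 65.9]
ee_rot: [180.0, 0.0, 141.8]
force: [0.8, 0.4, -0.3]
gripper_width: 18.2
gripper_force: 15.0
```

Request:
move_arm(plan=[{"tx": -0.05,"ty": 1.21,"tz": 0,"wx": 0,"wy": 0,"wz": 0.09},{"tx": -0.05,"ty": 1.21,"tz": 0,"wx": 0,"wy": 0,"wz": 0.09},{"tx": -0.05,"ty": 1.21,"tz": 0,"wx": 0,"wy": 0,"wz": 0.09},{"tx": -0.05,"ty": 1.21,"tz": 0,"wx": 0,"wy": 0,"wz": 0.09},{"tx": -0.05,"ty": 1.21,"tz": 0,"wx": 0,"wy": 0,"wz": 0.09},{"tx": 0,"ty": 0,"tz": 0,"wx": 0,"wy": 0,"wz": 0},{"tx": 0,"ty": 0,"tz": 0,"wx": 0,"wy": 0,"wz": 0}])

```text
time_s: 6.03
ee_pos: [574.8, 37.0, 65.9]
ee_rot: [-179.9, 0.0, 116.1]
force: [-0.4, -0.4, 1.2]
gripper_width: 18.9
gripper_force: 15.0
```

Request:
move_arm(plan=[{"tx": -0.02,"ty": 0.81,"tz": 0,"wx": 0,"wy": 0,"wz": 0.06},{"tx": -0.02,"ty": 0.81,"tz": 0,"wx": 0,"wy": 0,"wz": 0.06},{"tx": -0.02,"ty": 0.81,"tz": 0,"wx": 0,"wy": 0,"wz": 0.06},{"tx": -0.02,"ty": 0.81,"tz": 0,"wx": 0,"wy": 0,"wz": 0.06},{"tx": -0.02,"ty": 0.81,"tz": 0,"wx": 0,"wy": 0,"wz": 0.06},{"tx": 0,"ty": 0,"tz": 0,"wx": 0,"wy": 0,"wz": 0},{"tx": 0,"ty": 0,"tz": 0,"wx": 0,"wy": 0,"wz": 0}])

```text
time_s: 6.62
ee_pos: [614.3, 49.4, 65.9]
ee_rot: [179.9, 0.0, 98.8]
force: [2.4, 0.0, -1.8]
gripper_width: 18.7
gripper_force: 15.0
```

Request:
move_arm(plan=[{"tx": -0.01,"ty": 0.4,"tz": 0,"wx": 0,"wy": 0,"wz": 0.03},{"tx": -0.01,"ty": 0.4,"tz": 0,"wx": 0,"wy": 0,"wz": 0.03},{"tx": -0.01,"ty": 0.4,"tz": 0,"wx": 0,"wy": 0,"wz": 0.03},{"tx": -0.01,"ty": 0.4,"tz": 0,"wx": 0,"wy": 0,"wz": 0.03},{"tx": 0,"ty": 0,"tz": 0,"wx": 0,"wy": 0,"wz": 0},{"tx": 0,"ty": 0,"tz": 0,"wx": 0,"wy": 0,"wz": 0}])

```text
time_s: 7.12
ee_pos: [627.5, 50.7, 65.8]
ee_rot: [-179.8, 0.0, 91.9]
force: [-3.9, 0.2, 3.0]
gripper_width: 18.5
gripper_force: 15.0
```

Request:
move_arm(plan=[{"tx": 0,"ty": 0,"tz": 0,"wx": 0,"wy": 0,"wz": 0},{"tx": 0,"ty": 0,"tz": 0,"wx": 0,"wy": 0,"wz": 0},{"tx": 0,"ty": 0,"tz": 0,"wx": 0,"wy": 0,"wz": 0},{"tx": 0,"ty": 0,"tz": 0,"wx": 0,"wy": 0,"wz": 0},{"tx": 0,"ty": 0,"tz": -2.5,"wx": 0,"wy": 0,"wz": 0},{"tx": 0,"ty": 0,"tz": -3.5,"wx": 0,"wy": 0,"wz": 0},{"tx": 0,"ty": 0,"tz": -3.5,"wx": 0,"wy": 0,"wz": 0},{"tx": 0,"ty": 0,"tz": -3.5,"wx": 0,"wy": 0,"wz": 0},{"tx": 0,"ty": 0,"tz": -3,"wx": 0,"wy": 0,"wz": 0},{"tx": 0,"ty": 0,"tz": 0,"wx": 0,"wy": 0,"wz": 0}], gripper=9)

```text
time_s: 7.95
ee_pos: [633.6, 51.4, 233.7]
ee_rot: [179.2, -0.0, 91.8]
force: [0.2, 0.4, 0.8]
gripper_width: 82.3
gripper_force: 0.0
```

```bash
cat > cam.py <<'E'
from h import *
from scipy.spatial.transform import Rotation as Ro
def tool(xyz,yaw):
    M=np.eye(4); M[:3,:3]=Ro.from_euler("xyz",[180,0,yaw],degrees=True).as_matrix(); M[:3,3]=xyz; return M
G=pickle.load(open("F1.pkl","rb")); s=G["s"]
V=np.array(G["wrist"]["view"]); C=V@tool(s["ee_pos"],s["ee_rot"][2])   # tool->cam
if __name__=="__main__":
    from workcell import env
    s=env.state(); print(s["ee_pos"],s["ee_rot"],s["force"])
    print("cam in tool",np.linalg.inv(C)[:3,3].round(0))
    p=np.load("tp.npy")[:3]
    for pos,yaw in (([627,51,230],92),([480,-60,240],0),([500,-40,240],-20),([500,0,240],-30),([480,20,240],-40),([520,60,240],-60)):
        f=dict(G["wrist"]); f["view"]=C@np.linalg.inv(tool(pos,yaw))
        print(pos,yaw,proj(f,T(p,[[-18,75,118],[18,75,118],[0,50,110],[0,178,110],[0,225,104]])).round(0).tolist(), "q6",np.degrees(np.arctan2(pos[1],pos[0]))+90-yaw)
E
python3 cam.py
```

```text
[633.6439434   51.39623054 233.68804767] [ 1.79160272e+02 -2.52072948e-02  9.17985931e+01] [0.17634378 0.36277669 0.84984637]
cam in tool [  76.    0. -205.]
[627, 51, 230] 92 [[240.0, 307.0], [271.0, 306.0], [256.0, 320.0], [254.0, 222.0], [254.0, 180.0]] q6 2.6501848498862586
[480, -60, 240] 0 [[295.0, 44.0], [295.0, 2.0], [319.0, 24.0], [188.0, 31.0], [143.0, 35.0]] q6 82.8749836510982
[500, -40, 240] -20 [[271.0, 51.0], [256.0, 13.0], [287.0, 23.0], [169.0, 78.0], [131.0, 97.0]] q6 105.42607874009914
[500, 0, 240] -30 [[283.0, 28.0], [263.0, -9.0], [295.0, -4.0], [187.0, 74.0], [152.0, 100.0]] q6 120.0
[480, 20, 240] -40 [[258.0, -9.0], [231.0, -43.0], [265.0, -43.0], [170.0, 58.0], [141.0, 92.0]] q6 132.38594403038883
[520, 60, 240] -60 [[250.0, -15.0], [215.0, -36.0], [245.0, -50.0], [189.0, 81.0], [172.0, 123.0]] q6 156.581944655178
```

Request:
move_arm(plan=[{"tx": -1.76,"ty": -2.86,"tz": 0,"wx": 0,"wy": 0,"wz": 0},{"tx": -1.76,"ty": -2.86,"tz": 0,"wx": 0,"wy": 0,"wz": 0},{"tx": -1.76,"ty": -2.86,"tz": 0,"wx": 0,"wy": 0,"wz": 0},{"tx": -1.76,"ty": -2.86,"tz": 0,"wx": 0,"wy": 0,"wz": 0},{"tx": -1.76,"ty": -2.86,"tz": 0,"wx": 0,"wy": 0,"wz": 0},{"tx": 0,"ty": 0,"tz": 0,"wx": 0,"wy": 0,"wz": 0.12},{"tx": 0,"ty": 0,"tz": 0,"wx": 0,"wy": 0,"wz": 0.12},{"tx": 0,"ty": 0,"tz": 0,"wx": 0,"wy": 0,"wz": 0.12},{"tx": 0,"ty": 0,"tz": 0,"wx": 0,"wy": 0,"wz": 0.12},{"tx": 0,"ty": 0,"tz": 0,"wx": 0,"wy": 0,"wz": 0.12}])

```text
time_s: 8.78
ee_pos: [489.6, -41.4, 225.7]
ee_rot: [180.0, -0.0, 57.1]
force: [-0.4, 0.1, 0.2]
gripper_width: 90.0
gripper_force: 0.0
```

Request:
move_arm(plan=[{"tx": 0,"ty": 0,"tz": 0,"wx": 0,"wy": 0,"wz": 0.12},{"tx": 0,"ty": 0,"tz": 0,"wx": 0,"wy": 0,"wz": 0.12},{"tx": 0,"ty": 0,"tz": 0,"wx": 0,"wy": 0,"wz": 0.12},{"tx": 0,"ty": 0,"tz": 0,"wx": 0,"wy": 0,"wz": 0.12},{"tx": 0,"ty": 0,"tz": 0,"wx": 0,"wy": 0,"wz": 0.12},{"tx": 0,"ty": 0,"tz": 0,"wx": 0,"wy": 0,"wz": 0.12},{"tx": 0,"ty": 0,"tz": 0,"wx": 0,"wy": 0,"wz": 0.12},{"tx": 0,"ty": 0,"tz": 0,"wx": 0,"wy": 0,"wz": 0.12},{"tx": 0,"ty": 0,"tz": 0,"wx": 0,"wy": 0,"wz": 0.12},{"tx": 0,"ty": 0,"tz": 0,"wx": 0,"wy": 0,"wz": 0.12},{"tx": 0,"ty": 0,"tz": 0,"wx": 0,"wy": 0,"wz": 0.12},{"tx": 0,"ty": 0,"tz": 0,"wx": 0,"wy": 0,"wz": 0}])

```text
time_s: 9.78
ee_pos: [489.6, -41.3, 225.6]
ee_rot: [180.0, -0.0, -18.3]
force: [-0.2, 0.2, -0.3]
gripper_width: 90.2
gripper_force: 0.0
```

```bash
python3 - <<'E'
from h import *
F=save("F2.pkl"); s=F["s"]; print(s["ee_pos"],s["ee_rot"])
p=np.load("tp.npy")[:3]
print(proj(F["wrist"],T(p,[[-18,75,118],[18,75,118],[0,50,110],[0,178,110],[0,225,104]])).round(1).tolist())
cv2.imwrite("pics/w3.png",crop(F["wrist"],90,0,240,180,3,20)[:,:])
E
```

```text
[489.5497225  -41.29322877 225.72647715] [ 1.79995786e+02 -1.57084490e-03 -1.80681242e+01]
[[271.5, 38.4], [257.6, -3.1], [289.8, 9.6], [163.9, 63.1], [122.8, 82.1]]
```

View pics/w3.png

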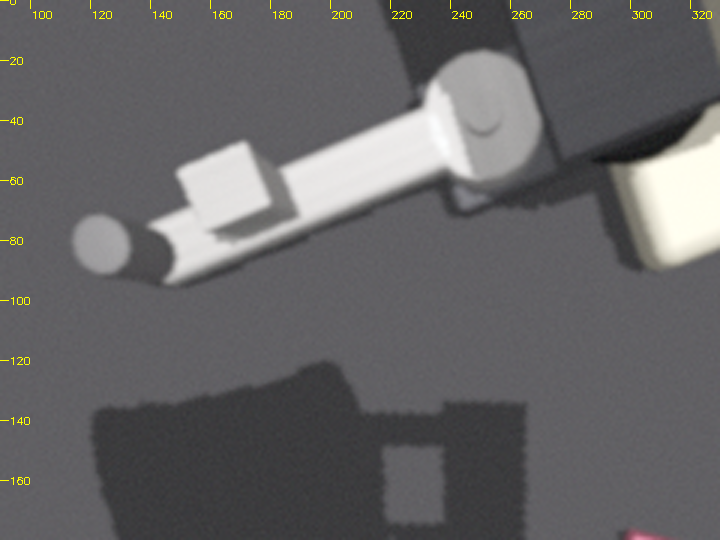

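```bash
cat > bp.py <<'E'
from h import *
def back(f,u,z):
    V=np.array(f["view"]); fl=192/np.tan(np.radians(f["vfov"]/2))
    d=V[:3,:3].T@np.array([(u[0]-f["cx"])/fl,-(u[1]-f["cy"])/fl,-1]); c=-V[:3,:3].T@V[:3,3]
    return (c+d*(z-c[2])/d[2])[:2]
if __name__=="__main__":
    W=pickle.load(open("F2.pkl","rb"))["wrist"]
    cr=lambda X,Y:(90+X/3,Y/3)
    def line(a,b,z):
        A,B=back(W,cr(*a),z),back(W,cr(*b),z); d=B-A; return np.degrees(np.arctan2(d[1],d[0]))
    print("post",back(W,cr(101,243),104),"pad",back(W,cr(225,183),110))
    for z in(100,110,118): print("anvil corner",z,back(W,cr(558,160),z))
    print("dirs: anvil side",line((720,95),(558,160),110),"front",line((558,160),(517,50),110)-90+180,"beam",line((440,185),(165,283),56),line((430,108),(150,225),56))
    print("pad edges",line((273,185),(205,232),110),line((247,141),(177,172),110))
    for z in(56,70,85): print("hinge",z,back(W,cr(483,115),z))
    p=np.load("tp.npy"); print(p, T(p[:3],[[0,225,0],[0,178,0],[-32,75,0],[0,90,0]]))
E
python3 bp.py
```

```text
post [627.61614532  50.25044823] pad [630.6756314    2.92460553]
anvil corner 100 [ 605.50228357 -101.42569389]
anvil corner 110 [ 604.18720569 -100.30577925]
anvil corner 118 [603.13514339 -99.40984754]
dirs: anvil side 92.36447966493162 front 94.9331413005363 beam 90.15337569952095 92.6135228826865
pad edges 103.57713466146883 93.48555910454189
hinge 56 [634.3497535  -84.61446382]
hinge 70 [631.64755062 -83.858304  ]
hinge 85 [628.75233325 -83.04813277]
[ 6.38244429e+02 -1.73155439e+02  5.03905514e-02  4.46150937e-01] [[626.91135233  51.55896044   0.        ]
 [629.27870608   4.61861919   0.        ]
 [602.50735536 -99.8624546    0.        ]
 [633.71119821 -83.26967931   0.        ]]
```

Request:
move_arm(plan=[{"tx": -1.19,"ty": -3.18,"tz": 0,"wx": 0,"wy": 0,"wz": 0},{"tx": -1.19,"ty": -3.18,"tz": 0,"wx": 0,"wy": 0,"wz": 0},{"tx": -1.19,"ty": -3.18,"tz": 0,"wx": 0,"wy": 0,"wz": 0},{"tx": -1.19,"ty": -3.18,"tz": 0,"wx": 0,"wy": 0,"wz": 0},{"tx": -1.19,"ty": -3.18,"tz": 0,"wx": 0,"wy": 0,"wz": 0},{"tx": -1.19,"ty": -3.18,"tz": 0,"wx": 0,"wy": 0,"wz": 0},{"tx": -1.19,"ty": -3.18,"tz": 0,"wx": 0,"wy": 0,"wz": 0},{"tx": -1.19,"ty": -3.18,"tz": 0,"wx": 0,"wy": 0,"wz": 0},{"tx": -1.19,"ty": -3.18,"tz": 0,"wx": 0,"wy": 0,"wz": 0},{"tx": -1.19,"ty": -3.18,"tz": 0,"wx": 0,"wy": 0,"wz": 0},{"tx": -1.19,"ty": -3.18,"tz": 0,"wx": 0,"wy": 0,"wz": 0},{"tx": -1.19,"ty": -3.18,"tz": 0,"wx": 0,"wy": 0,"wz": 0}])

```text
time_s: 10.93
ee_pos: [473.0, 367.6, 225.8]
ee_rot: [-180.0, -0.0, -18.1]
force: [1.4, 0.2, 0.7]
gripper_width: 89.6
gripper_force: 0.0
```

Request:
move_arm(plan=[{"tx": 0,"ty": 0,"tz": 0,"wx": 0,"wy": 0,"wz": -0.12},{"tx": 0,"ty": 0,"tz": 0,"wx": 0,"wy": 0,"wz": -0.12},{"tx": 0,"ty": 0,"tz": 0,"wx": 0,"wy": 0,"wz": -0.12},{"tx": 0,"ty": 0,"tz": 0,"wx": 0,"wy": 0,"wz": -0.12},{"tx": 0,"ty": 0,"tz": 0,"wx": 0,"wy": 0,"wz": -0.12},{"tx": 0,"ty": 0,"tz": 0,"wx": 0,"wy": 0,"wz": -0.12},{"tx": 0,"ty": 0,"tz": 0,"wx": 0,"wy": 0,"wz": -0.12},{"tx": 0,"ty": 0,"tz": 0,"wx": 0,"wy": 0,"wz": -0.12},{"tx": 0,"ty": 0,"tz": 0,"wx": 0,"wy": 0,"wz": -0.12},{"tx": 0,"ty": 0,"tz": 0,"wx": 0,"wy": 0,"wz": -0.12},{"tx": 0,"ty": 0,"tz": 0,"wx": 0,"wy": 0,"wz": -0.12},{"tx": 0,"ty": 0,"tz": 0,"wx": 0,"wy": 0,"wz": -0.12}])

```text
time_s: 11.93
ee_pos: [473.3, 365.9, 225.7]
ee_rot: [-180.0, 0.0, 64.7]
force: [-0.8, -0.7, -0.7]
gripper_width: 90.3
gripper_force: 0.0
```

Request:
move_arm(plan=[{"tx": 0,"ty": 0,"tz": 1,"wx": 0,"wy": 0,"wz": -0.12},{"tx": 0,"ty": 0,"tz": 1,"wx": 0,"wy": 0,"wz": -0.12},{"tx": 0,"ty": 0,"tz": 1,"wx": 0,"wy": 0,"wz": -0.12},{"tx": 0,"ty": 0,"tz": 1,"wx": 0,"wy": 0,"wz": 0},{"tx": 0,"ty": 0,"tz": 0,"wx": 0,"wy": 0,"wz": 0},{"tx": 0,"ty": 0,"tz": 0,"wx": 0,"wy": 0,"wz": 0}])

```text
time_s: 12.43
ee_pos: [473.1, 365.7, 185.4]
ee_rot: [-180.0, 0.0, 84.8]
force: [0.4, 0.4, 0.0]
gripper_width: 90.1
gripper_force: 0.0
```

```bash
python3 - <<'E'
from h import *
F=save("F3.pkl"); s=F["s"]; print(s["ee_pos"],s["ee_rot"])
q=[468.2,320.7,-.084]
print(proj(F["wrist"],T(q,[[-15,100,50],[15,100,50],[-15,-100,50],[15,-100,50]])).round(1).tolist())
cv2.imwrite("pics/w4.png",crop(F["wrist"],130,80,250,190,3,20))
E
```

```text
[473.73634769 366.12070764 186.64761764] [ 1.79934163e+02 -5.18700938e-02  8.48495620e+01]
[[238.1, 130.1], [265.9, 129.9], [241.3, 292.5], [265.2, 292.3]]
```

View pics/w4.png

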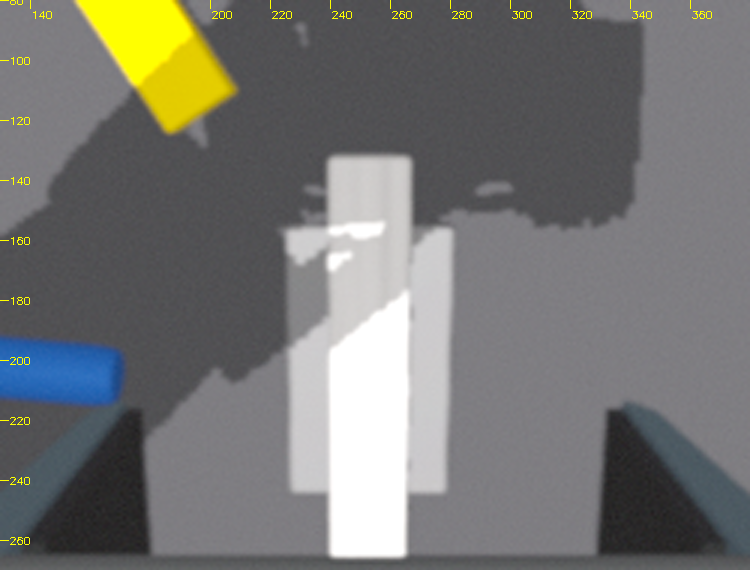

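The long bar's far end is at (253,132), about 2.5 mm nearer than fitted. The driver's handle end, at (170,205), is close to the left finger. I'll narrow the fingers before descending.

Request:
move_arm(plan=[{"tx": 0,"ty": 0,"tz": 1.3,"wx": 0,"wy": 0,"wz": 0},{"tx": 0,"ty": 0,"tz": 1.3,"wx": 0,"wy": 0,"wz": 0},{"tx": 0,"ty": 0,"tz": 1.3,"wx": 0,"wy": 0,"wz": 0},{"tx": 0,"ty": 0,"tz": 1.3,"wx": 0,"wy": 0,"wz": 0},{"tx": 0,"ty": 0,"tz": 1.3,"wx": 0,"wy": 0,"wz": 0},{"tx": 0,"ty": 0,"tz": 2,"wx": 0,"wy": 0,"wz": 0},{"tx": 0,"ty": 0,"tz": 2,"wx": 0,"wy": 0,"wz": 0},{"tx": 0,"ty": 0,"tz": 2,"wx": 0,"wy": 0,"wz": 0},{"tx": 0,"ty": 0,"tz": 2,"wx": 0,"wy": 0,"wz": 0},{"tx": 0,"ty": 0,"tz": 1.9,"wx": 0,"wy": 0,"wz": 0},{"tx": 0,"ty": 0,"tz": 0,"wx": 0,"wy": 0,"wz": 0}], gripper=5.2)

```text
time_s: 13.5
ee_pos: [471.4, 364.4, 18.9]
ee_rot: [-179.7, 0.2, 84.9]
force: [-1.2, -0.4, 0.9]
gripper_width: 52.1
gripper_force: 0.0
```

Request:
move_arm(plan=[{"tx": 0,"ty": 0,"tz": 0,"wx": 0,"wy": 0,"wz": 0},{"tx": 0,"ty": 0,"tz": 0,"wx": 0,"wy": 0,"wz": 0},{"tx": 0,"ty": 0,"tz": 0,"wx": 0,"wy": 0,"wz": 0},{"tx": 0,"ty": 0,"tz": 0,"wx": 0,"wy": 0,"wz": 0},{"tx": 0,"ty": 0,"tz": 0,"wx": 0,"wy": 0,"wz": 0},{"tx": 0,"ty": 0,"tz": 0,"wx": 0,"wy": 0,"wz": 0},{"tx": 0,"ty": 0,"tz": 0,"wx": 0,"wy": 0,"wz": 0},{"tx": 0,"ty": 0,"tz": 0,"wx": 0,"wy": 0,"wz": 0}], gripper=2.5, force=50)

```text
time_s: 14.17
ee_pos: [473.3, 365.8, 22.1]
ee_rot: [180.0, -0.0, 84.9]
force: [0.1, 0.5, -0.3]
gripper_width: 24.9
gripper_force: 0.0
```

Request:
move_arm(plan=[{"tx": 0,"ty": 0,"tz": 0,"wx": 0,"wy": 0,"wz": 0},{"tx": 0,"ty": 0,"tz": 0,"wx": 0,"wy": 0,"wz": 0},{"tx": 0,"ty": 0,"tz": 0,"wx": 0,"wy": 0,"wz": 0}], gripper=2.0)

```text
time_s: 14.42
ee_pos: [473.3, 365.8, 21.9]
ee_rot: [-180.0, 0.0, 84.9]
force: [0.1, 0.4, 0.4]
gripper_width: 20.2
gripper_force: 0.0
```

```bash
python3 - <<'E'
from h import *
F=save("F4.pkl"); s=F["s"]; print(s["ee_pos"],s["gripper_width"],s["gripper_force"])
o=np.zeros((600,800,3),np.uint8)
o[:, :400]=crop(F["side"],210,230,100,150,4)
o[:300,400:]=crop(F["scene"],280,180,100,75,4)
o[300:,400:]=cv2.resize(F["wrist"]["color"][:,:,::-1],(400,300))
cv2.imwrite("pics/w5.png",o)
E
```

```text
[473.28377211 365.75520742  21.86963291] 19.89013980808864 0.0
```

View pics/w5.png

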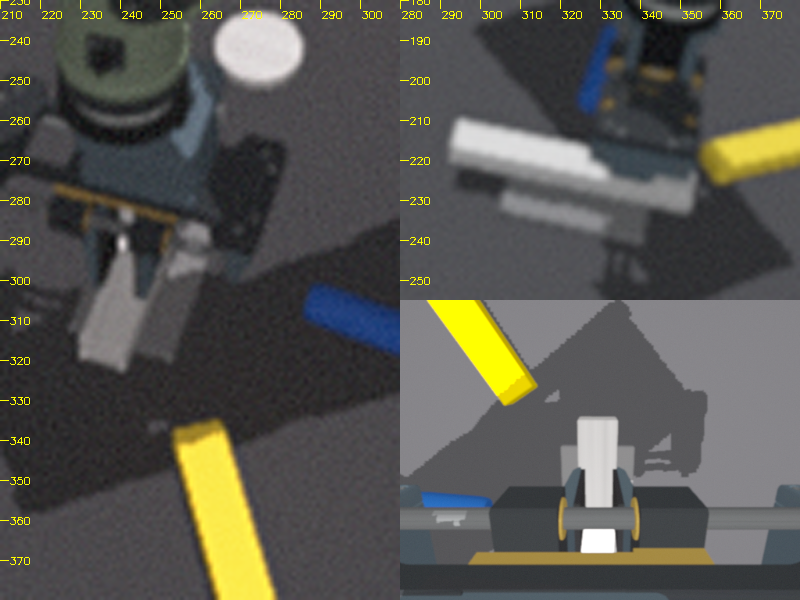

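```bash
python3 - <<'E'
from cam import *
W=pickle.load(open("F4.pkl","rb"))["wrist"]; s=pickle.load(open("F4.pkl","rb"))["s"]
M=tool(s["ee_pos"],s["ee_rot"][2])
P=lambda *a: proj(W,(M@np.array([*a,1.]))[:3])[0].round(1).tolist()
for y in (-10,10,-15,15):
    print(y,"tip",P(16,y,0),P(-16,y,0),"up20",P(16,y,-20),"up40",P(16,y,-40))
q=[468.5,318.3,-.09]
print("bar edges",[proj(W,T(q,[sx*15,yy,50])).round(1).tolist() for yy in (100,64,40,10) for sx in(-1,1)])
g=cv2.cvtColor(W["color"],cv2.COLOR_RGB2GRAY)
for r in (160,190,200,210,215,220,225,235,245,250,260,270,290,310,320): print(r,g[r,205:305:3].tolist())
E
```

```text
-10 tip [239.5, 199.6] [240.0, 242.3] up20 [238.0, 208.6] up40 [236.3, 219.6]
10 tip [268.4, 199.6] [267.9, 242.3] up20 [269.8, 208.6] up40 [271.6, 219.6]
-15 tip [232.2, 199.6] [233.1, 242.3] up20 [230.1, 208.6] up40 [227.5, 219.6]
15 tip [275.7, 199.6] [274.8, 242.3] up20 [277.8, 208.6] up40 [280.4, 219.6]
bar edges [[[226.9, 152.6]], [[279.4, 152.7]], [[228.3, 212.3]], [[278.0, 212.4]], [[229.1, 248.8]], [[277.2, 248.8]], [[230.1, 291.1]], [[276.2, 291.1]]]
160 [90, 87, 87, 88, 89, 89, 87, 125, 208, 213, 214, 213, 211, 211, 212, 215, 213, 212, 210, 205, 209, 215, 215, 213, 201, 96, 88, 87, 88, 87, 90, 88, 86, 86]
190 [111, 142, 143, 143, 144, 143, 141, 151, 208, 212, 214, 214, 212, 212, 212, 216, 214, 215, 210, 206, 209, 215, 213, 213, 187, 142, 143, 144, 142, 143, 142, 139, 96, 88]
200 [103, 142, 143, 143, 144, 142, 144, 151, 206, 212, 214, 214, 214, 213, 213, 216, 216, 214, 209, 205, 209, 214, 215, 213, 182, 142, 143, 143, 144, 144, 144, 137, 90, 88]
210 [98, 141, 140, 145, 144, 142, 143, 148, 203, 212, 215, 215, 214, 213, 214, 216, 215, 215, 210, 205, 209, 215, 215, 211, 171, 1
[... 1126 characters left out ...]
3, 64, 93, 95, 111, 126, 152, 105]
270 [158, 135, 111, 112, 110, 111, 110, 110, 109, 111, 111, 110, 113, 111, 111, 114, 111, 111, 111, 111, 110, 113, 110, 110, 110, 111, 111, 112, 111, 112, 109, 114, 145, 151]
290 [169, 126, 116, 116, 114, 116, 116, 115, 114, 115, 114, 111, 115, 113, 114, 113, 114, 114, 115, 114, 113, 114, 113, 114, 115, 116, 114, 116, 116, 114, 116, 115, 137, 169]
310 [50, 50, 52, 69, 83, 83, 79, 65, 61, 171, 255, 255, 255, 255, 255, 255, 255, 255, 255, 255, 255, 255, 255, 238, 67, 64, 63, 81, 80, 83, 56, 51, 52, 48]
320 [47, 48, 45, 63, 84, 80, 79, 62, 58, 248, 255, 255, 255, 255, 255, 255, 255, 255, 255, 255, 255, 255, 255, 224, 129, 63, 65, 83, 86, 83, 52, 106, 140, 139]
```

The finger tips really sit about 30 mm above the reported TCP: their gap scale and row in the wrist image (237–271, row 215) show this, and they hid the bar's edges. They closed above the bar without touching it, so I'll open and go lower.

Request:
move_arm(plan=[{"tx": 0,"ty": 0,"tz": 0,"wx": 0,"wy": 0,"wz": 0},{"tx": 0,"ty": 0,"tz": 0,"wx": 0,"wy": 0,"wz": 0},{"tx": 0,"ty": 0,"tz": 0,"wx": 0,"wy": 0,"wz": 0},{"tx": 0,"ty": 0,"tz": 0,"wx": 0,"wy": 0,"wz": 0},{"tx": 0,"ty": 0,"tz": 0,"wx": 0,"wy": 0,"wz": 0},{"tx": 0,"ty": 0,"tz": 0,"wx": 0,"wy": 0,"wz": 0},{"tx": 0,"ty": 0,"tz": 0.6,"wx": 0,"wy": 0,"wz": 0},{"tx": 0,"ty": 0,"tz": 0.6,"wx": 0,"wy": 0,"wz": 0},{"tx": 0,"ty": 0,"tz": 0.6,"wx": 0,"wy": 0,"wz": 0},{"tx": 0,"ty": 0,"tz": 0.6,"wx": 0,"wy": 0,"wz": 0},{"tx": 0,"ty": 0,"tz": 0.6,"wx": 0,"wy": 0,"wz": 0},{"tx": 0,"ty": 0,"tz": 0,"wx": 0,"wy": 0,"wz": 0}], gripper=5.2)

```text
time_s: 15.57
ee_pos: [472.3, 365.0, -9.9]
ee_rot: [-179.9, 0.1, 84.9]
force: [1.7, 0.8, 0.3]
gripper_width: 51.9
gripper_force: 0.0
```

Request:
move_arm(plan=[{"tx": 0,"ty": 0,"tz": 0,"wx": 0,"wy": 0,"wz": 0},{"tx": 0,"ty": 0,"tz": 0,"wx": 0,"wy": 0,"wz": 0},{"tx": 0,"ty": 0,"tz": 0,"wx": 0,"wy": 0,"wz": 0},{"tx": 0,"ty": 0,"tz": 0,"wx": 0,"wy": 0,"wz": 0},{"tx": 0,"ty": 0,"tz": 0,"wx": 0,"wy": 0,"wz": 0},{"tx": 0,"ty": 0,"tz": 0,"wx": 0,"wy": 0,"wz": 0},{"tx": 0,"ty": 0,"tz": 0,"wx": 0,"wy": 0,"wz": 0}], gripper=2.4, force=50)

```text
time_s: 16.15
ee_pos: [473.3, 366.0, -7.8]
ee_rot: [180.0, -0.0, 84.9]
force: [-0.2, 0.5, 1.9]
gripper_width: 29.4
gripper_force: 49.8
```

Request:
move_arm(plan=[{"tx": 0,"ty": 0,"tz": -0.6,"wx": 0,"wy": 0,"wz": 0},{"tx": 0,"ty": 0,"tz": -1.4,"wx": 0,"wy": 0,"wz": 0},{"tx": 0,"ty": 0,"tz": -2.2,"wx": 0,"wy": 0,"wz": 0},{"tx": 0,"ty": 0,"tz": -2.4,"wx": 0,"wy": 0,"wz": -0.035},{"tx": 0,"ty": 0,"tz": -2.2,"wx": 0,"wy": 0,"wz": -0.035},{"tx": 0,"ty": 0,"tz": -1.4,"wx": 0,"wy": 0,"wz": -0.035},{"tx": 0,"ty": 0,"tz": -0.8,"wx": 0,"wy": 0,"wz": -0.035},{"tx": 0,"ty": 0,"tz": 0,"wx": 0,"wy": 0,"wz": 0},{"tx": 0,"ty": 0,"tz": 0,"wx": 0,"wy": 0,"wz": 0}])

```text
time_s: 16.9
ee_pos: [473.2, 365.6, 101.9]
ee_rot: [180.0, 0.0, 92.9]
force: [0.2, -0.1, -2.8]
gripper_width: 29.4
gripper_force: 49.8
```

Request:
move_arm(plan=[{"tx": -1.2,"ty": 0.6,"tz": 0,"wx": 0,"wy": 0,"wz": 0},{"tx": -2.2,"ty": 1,"tz": 0,"wx": 0,"wy": 0,"wz": 0},{"tx": -2.8,"ty": 1.3,"tz": 0,"wx": 0,"wy": 0,"wz": 0},{"tx": -2.8,"ty": 1.4,"tz": 0,"wx": 0,"wy": 0,"wz": 0},{"tx": -2.8,"ty": 1.4,"tz": 0,"wx": 0,"wy": 0,"wz": 0},{"tx": -2.8,"ty": 1.4,"tz": 0,"wx": 0,"wy": 0,"wz": 0},{"tx": -2.8,"ty": 1.4,"tz": 0,"wx": 0,"wy": 0,"wz": 0},{"tx": -2.8,"ty": 1.4,"tz": 0,"wx": 0,"wy": 0,"wz": 0},{"tx": -2.8,"ty": 1.4,"tz": 0,"wx": 0,"wy": 0,"wz": 0},{"tx": -2.5,"ty": 1.2,"tz": 0,"wx": 0,"wy": 0,"wz": 0},{"tx": -2,"ty": 0.9,"tz": 0,"wx": 0,"wy": 0,"wz": 0},{"tx": -1,"ty": 0.4,"tz": 0,"wx": 0,"wy": 0,"wz": 0}])

```text
time_s: 17.9
ee_pos: [626.1, 84.4, 100.4]
ee_rot: [-179.9, 0.1, 92.7]
force: [-0.4, 0.5, -3.1]
gripper_width: 29.6
gripper_force: 49.8
```

Request:
move_arm(plan=[{"tx": -0.5,"ty": 0,"tz": 0,"wx": 0,"wy": 0,"wz": 0},{"tx": 0,"ty": 0,"tz": 0,"wx": 0,"wy": 0,"wz": 0},{"tx": 0,"ty": 0,"tz": 0,"wx": 0,"wy": 0,"wz": 0},{"tx": 0,"ty": 0,"tz": 0,"wx": 0,"wy": 0,"wz": 0}])

```text
time_s: 18.23
ee_pos: [625.1, 84.4, 101.8]
ee_rot: [-180.0, -0.0, 93.0]
force: [0.3, -0.2, -2.1]
gripper_width: 29.8
gripper_force: 49.8
```

```bash
cat > chk.py <<'E'
from cam import *
import sys
F=save(sys.argv[1]); s=F["s"]; print(s["ee_pos"],s["ee_rot"],s["gripper_width"],s["force"])
W=F["wrist"]; g=cv2.cvtColor(W["color"],cv2.COLOR_RGB2GRAY)
for r in (170,180,190,200,205,235,245,255): print(r,np.flatnonzero(g[r]>175)[[0,-1]] if (g[r]>175).any() else None)
for r in range(90,200,6): print((r,int(g[r,254])),end=" ")
E
python3 chk.py F5.pkl
```

```text
[625.4879078   84.3323857  102.05421975] [-1.79997915e+02 -5.83903840e-03  9.30067920e+01] 29.62180312182108 [ 0.38859341 -0.44037334 -2.70617659]
170 [225 409]
180 [225 285]
190 [225 285]
200 [225 284]
205 [225 284]
235 [226 511]
245 [226 282]
255 [227 282]
(90, 91) (96, 94) (102, 92) (108, 89) (114, 91) (120, 90) (126, 92) (132, 92) (138, 92) (144, 92) (150, 93) (156, 128) (162, 191) (168, 218) (174, 219) (180, 219) (186, 219) (192, 218) (198, 219)
```

```bash
python3 - <<'E'
from cam import *
D=pickle.load(open("F5.pkl","rb")); W=D["wrist"]; s=D["s"]; M=tool(s["ee_pos"],s["ee_rot"][2])
P=lambda *a: proj(W,(M@np.array([*a,1.]))[:3])[0].round(1).tolist()
for x in (45,50,52.5,55,60): print(x,P(x,-15,-57.8),P(x,15,-57.8))
print(P(0,-15,-57.8),P(0,15,-57.8),P(30,-15,-57.8),P(30,15,-57.8))
g=cv2.cvtColor(W["color"],cv2.COLOR_RGB2GRAY); print(g[150:172:1,254].tolist())
E
```

```text
45 [223.1, 176.2] [284.9, 176.2]
50 [222.9, 166.0] [285.2, 166.0]
52.5 [222.7, 160.8] [285.3, 160.8]
55 [222.6, 155.6] [285.4, 155.6]
60 [222.3, 145.1] [285.7, 145.1]
[225.4, 260.1] [282.6, 260.1] [223.9, 205.6] [284.1, 205.6]
[93, 90, 90, 92, 90, 95, 128, 163, 177, 176, 177, 181, 191, 207, 214, 218, 219, 219, 218, 219, 219, 219]
```

Request:
move_arm(plan=[{"tx": 0,"ty": 0.05,"tz": 0.7,"wx": 0,"wy": 0,"wz": 0},{"tx": 0,"ty": 0,"tz": 0.8,"wx": 0,"wy": 0,"wz": 0},{"tx": 0,"ty": 0,"tz": 0.7,"wx": 0,"wy": 0,"wz": 0},{"tx": -0.8,"ty": 0,"tz": 0,"wx": 0,"wy": 0,"wz": 0},{"tx": -1,"ty": 0,"tz": 0,"wx": 0,"wy": 0,"wz": 0},{"tx": -1,"ty": 0,"tz": 0,"wx": 0,"wy": 0,"wz": 0},{"tx": -1,"ty": 0,"tz": 0,"wx": 0,"wy": 0,"wz": 0},{"tx": -1,"ty": 0,"tz": 0,"wx": 0,"wy": 0,"wz": 0},{"tx": -0.2,"ty": 0,"tz": 0,"wx": 0,"wy": 0,"wz": 0},{"tx": 0,"ty": 0,"tz": 0,"wx": 0,"wy": 0,"wz": 0},{"tx": 0,"ty": 0,"tz": 0,"wx": 0,"wy": 0,"wz": 0},{"tx": 0,"ty": 0,"tz": 0,"wx": 0,"wy": 0,"wz": 0}])

```text
time_s: 19.38
ee_pos: [629.0, 33.6, 80.0]
ee_rot: [180.0, -0.0, 92.9]
force: [-0.3, 1.2, -2.9]
gripper_width: 29.8
gripper_force: 49.8
```

Request:
move_arm(plan=[{"tx": -0.6,"ty": 0,"tz": 0,"wx": 0,"wy": 0,"wz": 0},{"tx": -0.9,"ty": 0,"tz": 0,"wx": 0,"wy": 0,"wz": 0},{"tx": -0.9,"ty": 0,"tz": 0,"wx": 0,"wy": 0,"wz": 0},{"tx": -0.9,"ty": 0,"tz": 0,"wx": 0,"wy": 0,"wz": 0},{"tx": -0.9,"ty": 0,"tz": 0,"wx": 0,"wy": 0,"wz": 0},{"tx": -0.6,"ty": 0,"tz": 0,"wx": 0,"wy": 0,"wz": 0},{"tx": 0,"ty": 0,"tz": 0,"wx": 0,"wy": 0,"wz": 0},{"tx": 0,"ty": 0,"tz": 0,"wx": 0,"wy": 0,"wz": 0}])

```text
time_s: 20.05
ee_pos: [631.4, -15.1, 79.9]
ee_rot: [-180.0, -0.0, 92.9]
force: [-1.0, 0.0, -3.2]
gripper_width: 30.0
gripper_force: 49.8
```

Request:
move_arm(plan=[{"tx": -0.2,"ty": 0,"tz": 0,"wx": 0,"wy": 0,"wz": 0},{"tx": -0.2,"ty": 0,"tz": 0,"wx": 0,"wy": 0,"wz": 0},{"tx": -0.2,"ty": 0,"tz": 0,"wx": 0,"wy": 0,"wz": 0},{"tx": -0.1,"ty": 0,"tz": 0,"wx": 0,"wy": 0,"wz": 0},{"tx": 0,"ty": 0,"tz": 0,"wx": 0,"wy": 0,"wz": 0},{"tx": 0,"ty": 0,"tz": 0,"wx": 0,"wy": 0,"wz": 0}])

```text
time_s: 20.55
ee_pos: [631.8, -21.5, 80.0]
ee_rot: [180.0, 0.0, 92.9]
force: [-0.5, 0.7, -2.6]
gripper_width: 29.2
gripper_force: 49.8
```

Request:
move_arm(plan=[{"tx": -0.15,"ty": 0,"tz": 0,"wx": 0,"wy": 0,"wz": 0},{"tx": -0.1,"ty": 0,"tz": 0,"wx": 0,"wy": 0,"wz": 0},{"tx": -0.1,"ty": 0,"tz": 0,"wx": 0,"wy": 0,"wz": 0},{"tx": 0,"ty": 0,"tz": 0,"wx": 0,"wy": 0,"wz": 0},{"tx": 0,"ty": 0,"tz": 0,"wx": 0,"wy": 0,"wz": 0}])

```text
time_s: 20.97
ee_pos: [631.9, -25.2, 79.9]
ee_rot: [180.0, 0.0, 92.9]
force: [-0.1, 0.3, -3.9]
gripper_width: 29.8
gripper_force: 49.8
```

Request:
move_arm(plan=[{"tx": -0.1,"ty": 0,"tz": 0,"wx": 0,"wy": 0,"wz": 0},{"tx": -0.1,"ty": 0,"tz": 0,"wx": 0,"wy": 0,"wz": 0},{"tx": 0,"ty": 0,"tz": 0,"wx": 0,"wy": 0,"wz": 0},{"tx": 0,"ty": 0,"tz": 0,"wx": 0,"wy": 0,"wz": 0}])

```text
time_s: 21.3
ee_pos: [631.9, -25.4, 80.1]
ee_rot: [-180.0, -0.2, 92.9]
force: [-0.5, 5.8, -1.4]
gripper_width: 29.8
gripper_force: 49.8
```

Request:
move_arm(plan=[{"tx": 0.22,"ty": 0,"tz": 0,"wx": 0,"wy": 0,"wz": 0},{"tx": 0,"ty": 0,"tz": 0.2,"wx": 0,"wy": 0,"wz": 0},{"tx": 0,"ty": 0,"tz": 0.2,"wx": 0,"wy": 0,"wz": 0},{"tx": 0,"ty": 0,"tz": 0.15,"wx": 0,"wy": 0,"wz": 0},{"tx": 0,"ty": 0,"tz": 0,"wx": 0,"wy": 0,"wz": 0},{"tx": 0,"ty": 0,"tz": 0,"wx": 0,"wy": 0,"wz": 0}])

```text
time_s: 21.8
ee_pos: [631.8, -25.1, 74.2]
ee_rot: [-180.0, 0.0, 92.9]
force: [0.1, -0.3, -2.4]
gripper_width: 29.8
gripper_force: 49.8
```

Request:
move_arm(plan=[{"tx": 0,"ty": 0,"tz": 0.1,"wx": 0,"wy": 0,"wz": 0},{"tx": 0,"ty": 0,"tz": 0.1,"wx": 0,"wy": 0,"wz": 0},{"tx": 0,"ty": 0,"tz": 0,"wx": 0,"wy": 0,"wz": 0},{"tx": 0,"ty": 0,"tz": 0,"wx": 0,"wy": 0,"wz": 0}])

```text
time_s: 22.13
ee_pos: [632.0, -25.0, 72.4]
ee_rot: [180.0, 0.0, 92.9]
force: [0.4, -0.4, -3.1]
gripper_width: 30.1
gripper_force: 49.8
```

Underside is now about 110.2. I'll creep down to contact.

Request:
move_arm(plan=[{"tx": 0,"ty": 0,"tz": 0.05,"wx": 0,"wy": 0,"wz": 0},{"tx": 0,"ty": 0,"tz": 0.05,"wx": 0,"wy": 0,"wz": 0},{"tx": 0,"ty": 0,"tz": 0,"wx": 0,"wy": 0,"wz": 0},{"tx": 0,"ty": 0,"tz": 0,"wx": 0,"wy": 0,"wz": 0}])

```text
time_s: 22.47
ee_pos: [632.0, -24.9, 72.2]
ee_rot: [180.0, 0.0, 92.9]
force: [-1.4, -0.3, 3.3]
gripper_width: 29.6
gripper_force: 49.8
```

Request:
move_arm(plan=[{"tx": 0,"ty": 0,"tz": 0.05,"wx": 0,"wy": 0,"wz": 0},{"tx": 0,"ty": 0,"tz": 0,"wx": 0,"wy": 0,"wz": 0},{"tx": 0,"ty": 0,"tz": 0,"wx": 0,"wy": 0,"wz": 0}])

```text
time_s: 22.72
ee_pos: [632.0, -25.0, 72.2]
ee_rot: [179.9, 0.0, 92.9]
force: [-2.5, -0.9, 5.2]
gripper_width: 29.7
gripper_force: 49.8
```

Request:
move_arm(plan=[{"tx": 0,"ty": 0,"tz": 0,"wx": 0,"wy": 0,"wz": 0},{"tx": 0,"ty": 0,"tz": 0,"wx": 0,"wy": 0,"wz": 0},{"tx": 0,"ty": 0,"tz": 0,"wx": 0,"wy": 0,"wz": 0},{"tx": 0,"ty": 0,"tz": 0,"wx": 0,"wy": 0,"wz": 0},{"tx": 0,"ty": 0,"tz": 0,"wx": 0,"wy": 0,"wz": 0},{"tx": 0,"ty": 0,"tz": 0,"wx": 0,"wy": 0,"wz": 0}], gripper=6)

```text
time_s: 23.22
ee_pos: [631.9, -24.9, 70.7]
ee_rot: [-180.0, 0.0, 92.9]
force: [0.1, -0.0, 0.4]
gripper_width: 59.9
gripper_force: 0.0
```

Request:
move_arm(plan=[{"tx": 0,"ty": 0,"tz": -0.8,"wx": 0,"wy": 0,"wz": 0},{"tx": 0,"ty": 0,"tz": -1.5,"wx": 0,"wy": 0,"wz": 0},{"tx": 0,"ty": 0,"tz": -2,"wx": 0,"wy": 0,"wz": 0},{"tx": 0,"ty": 0,"tz": -2,"wx": 0,"wy": 0,"wz": 0},{"tx": 0,"ty": 0,"tz": -2,"wx": 0,"wy": 0,"wz": 0},{"tx": 1,"ty": 0,"tz": -2,"wx": 0,"wy": 0,"wz": 0},{"tx": 2,"ty": 0,"tz": -2,"wx": 0,"wy": 0,"wz": 0},{"tx": 2,"ty": -2,"tz": -2,"wx": 0,"wy": 0,"wz": 0},{"tx": 2,"ty": -3,"tz": 0,"wx": 0,"wy": 0,"wz": 0},{"tx": 2,"ty": -3,"tz": 0,"wx": 0,"wy": 0,"wz": 0},{"tx": 0,"ty": 0,"tz": 0,"wx": 0,"wy": 0,"wz": 0},{"tx": 0,"ty": 0,"tz": 0,"wx": 0,"wy": 0,"wz": 0}])

```text
time_s: 24.22
ee_pos: [546.5, 61.7, 215.2]
ee_rot: [179.9, 0.0, 93.0]
force: [0.2, -0.3, -0.7]
gripper_width: 60.0
gripper_force: 0.0
```

```bash
python3 - <<'E'
from h import *
F=save("F6.pkl"); s=F["s"]; print(s["ee_pos"],s["force"],s["gripper_width"])
p=[639,-173.8,.0507]
L=[[x,y,130] for y in(200,75) for x in(-15,15)]+[[0,225,104]]
o=np.zeros((600,800,3),np.uint8)
for i,(n,x0,y0,w,h,c) in enumerate((("scene",150,160,100,120,4),("side",195,110,100,150,4))):
    f=dict(F[n]); im=crop(f,x0,y0,w,h,c)
    for u in proj(f,T(p,L)): cv2.circle(im,tuple(((u-[x0,y0])*c).round().astype(int).tolist()),2,(0,0,255),-1)
    o[:im.shape[0],i*400:i*400+400]=im
cv2.imwrite("pics/fin.png",o)
E
```

```text
[548.47292119  60.50041669 214.2486001 ] [-0.33375823 -0.43826568 -0.59622075] 59.94556644988295
```

View pics/fin.png

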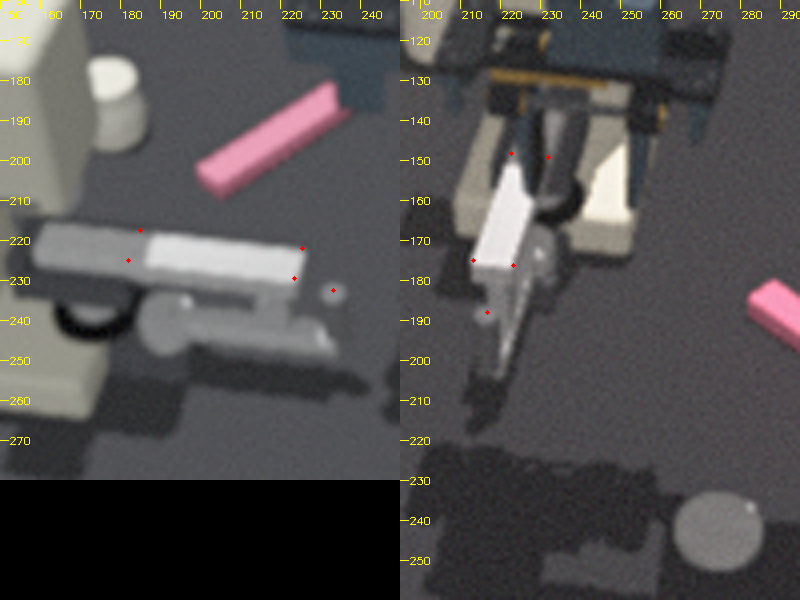

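The bar's outer corners (scene (225,222) and (223,229)) and the post top (233,232) match the seated and loaded prediction. The bar is resting on the pad and in the channel, and the gripper is clear of it. Handing in.

```bash
python3 -c "
from workcell import env
print(env.job_done())"
```

```text
the job is handed in; nothing more can be done
None
```

I handed the job in at about 24 s, but no verdict came back. By my last images and force readings, the brace is seated and the long bar lies flat on the anvil and rest pad against the back stop. No contact with the indenter or the bystanders was noticed, and the arm is clear.

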